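# Index the specimen turntable to its square specimen

### The arm

A 6-joint arm with a two-finger parallel gripper is mounted at the origin on the work surface. World frame = base frame: x ahead of the robot, y to its left, z up, the work surface at z = 0. Lengths are in mm, angles in rad, forces in N, time in s.
With the tool pointing down it reaches from about 375 to 975 mm from the base axis. Payload 3.8 kg.
Tool frame: the origin (TCP) lies on the centre line of the jaws, within the pads' length; the fingertips stand 17 mm ahead of it and the grasp point (between the pads) lies 2 mm behind it; z points along the fingers, x is the direction in which the jaws open and shut, and the axes are right-handed (so a half turn about z gives the same grasp; the last joint's range is limited). The gripper opens to 88 mm and grips with 3 to 60 N. Pads are 18 mm wide; open, the fingers measure 123 mm over their backs; the gripper's body (75 mm by 187 mm) begins 45 mm behind the grasp point.
Start: joints at [1.157, 0.264, 1.604, -0, 1.274, -0.037], TCP at [248.362, 627.642, 255.706] pointing down, gripper open.
Joint ranges: [-2.63, 2.63], [-0.94, 2.18], [0.31, 2.57], [-1.31, 4.45], [0, 2.66], [-2.55, 2.55]. Speed limits (rad/s): [2.57, 2.57, 3.14, 3.14, 3.14, 3.14].

### API

Orientations are given as a 3x3 rotation matrix whose columns are the frame's x, y, z axes.
In Python, from cell import bot gives the robot as it stands.
- The arm moves only by the tool apply_moves, never from a script. Its argument "motion" is one flat list of numbers, 5 for each row, row after row: the shift along the tool's x, y, z in mm, then the turn about the tool's z in rad, then the finger opening in mm, from 0 to 88.1. In form: [x, y, z, turn, gripper, x, y, z, turn, gripper, ...]. A call has 1 to 5 rows; each row shifts and turns the pose as measured when the row begins, along the tool's axes as they then stand; what a row does not reach is not made up. A row lasts 1/8 s, in which the tool goes at most 62.5 mm and 10.7 degrees, less where a joint would pass 70% of its speed; a pose out of reach is approached as far as the arm can. A call with a gripper value outside its range is refused whole. The fingers move at their own pace and stop on an object; "force" is the grip in N (left out, the last holds). Time passes only in rows, so rows that do not move let the fingers close. It gives the time, the measured TCP pose, the force and the opening at its end, in the units of the state.
- bot.state(): the state, without advancing time (a new reading comes with each control period).
- bot.grab_frame(name): name is "scene" or "top" or "wrist"; returns a dict with "color" (480x640x3 uint8, blue, green, red), "K" (3x3 intrinsics, pixels), "R" (3x3) and "t" (3): a world point X has camera coordinates R X + t. Camera axes: x right, y down, z forward; pixel columns grow to the right and rows downward; lengths in mm; the calibration is good to about 2 mm. A picture is of the moment at which its call begins. There is no depth.
- bot.job_done(): hands the job in, once; it reports no verdict.
The state is a dict: "time_s": time; "joints": joint angles; "qd": joint speeds; "joint_efforts": joint torques, N m; "ee_pos": TCP position; "orientation": TCP orientation; "ft_force": force on the tool from outside, world axes, zero at the start; "wrist_torque": the same for the moment, N m; "grip_width": finger opening in mm.
Only numpy, scipy, OpenCV 4.12 (cv2) and the standard library are available. Lean on these libraries where they do the work, as an engineer would, in place of code of your own. Each camera call takes 0.05 s, during which the arm holds its last target. There are 200 camera calls.

### The job

Take the upright handle of the specimen turntable and turn the table until the one square specimen on it stands at the fixed pointer on the rim, settled in its click stop. Then let go of the handle and leave the table at rest.

Things in the scene. Friction and masses are not known exactly. Their poses are not given: they have to be found in the camera images.
- turntable: Aluminium plate, 210 mm across, on a fixed round white-and-blue base 260 mm across. Turns either way about a vertical axis, with six click stops 60 deg apart; origin on the axis at its underside, 42 mm above the bench, x axis to the square specimen, z up. Plate top 54, clamped specimens (square, 4 round, one seat empty) 75, hub cap 67 mm above the bench. Needs up to about 6 N at the handle.
- square_mount (a point): Centre of the top of the square specimen on the plate: black resin block 36 x 36 mm, 20 mm high, the only square one on the plate (another lies loose on the bench and is not meant). 68 mm from the axis, 75 mm above the bench. The plate resists leaving a click stop for the first 30 deg, then draws itself into the next stop and stays there when released.
- index_mark (a point): Fixed point at the pointer, 68 mm from the table's axis and 75 mm above the bench: the centre of the top of a specimen lies here when its stop is at the pointer. The pointer is a dark steel bracket on the base's rim with a pointed steel finger aimed at the axis, 96 to 130 mm out on the same radius, top 69 mm above the bench; a spring knob sticks out of the base below it.
- handle (a point): Middle of the table's handle: an upright grey plastic sleeve, 22 mm in diameter, 50 mm high (78 to 128 mm above the bench), spinning freely on a 12 mm post on the plate. The point is on its axis, 103 mm above the bench, 80 mm from the table's axis, 210 deg counter-clockwise (from above) from the square specimen. It turns with the plate.

How it is judged:
By the outcome, as a careful person would: the job done as asked, in the order asked, and still so for the second after the job is handed in, with the robot touching nothing.
It also fails if it takes over 42 s, if anything falls off the work surface, if the arm or the gripper's body presses on something with over 40 N, if the wrist force passes 120 N, or if a joint passes its speed limit or range.

## Working session

There is one attempt and no reset: what is moved stays moved. The work goes in short steps, Python scripts to look and compute and a tool call to move; the robot and the scene stay as the last step left them, time stands still between calls to the robot, and variables do not carry over. Pictures are saved under pics/ and viewed, about 8 in all and at most 12, crops included, and the job is handed in when it is done.

Besides the shell and the picture viewer there is one more tool, called by a JSON object that holds its "op" and its "data", one argument or row to a line. apply_moves: Moves the arm, as the interface text tells. Its arguments: {"type":"object","properties":{"motion":{"type":"array"},"force":{"type":"number"}},"required":["motion"]}

```bash
mkdir -p pics; cat > h.py <<'E'
import numpy as np, cv2
from cell import bot
def ray(f,u,v,z):
    K,R,t=map(np.array,(f["K"],f["R"],f["t"]))
    d=R.T@np.linalg.solve(K,[u,v,1.]); c=-R.T@t
    return c+d*(z-c[2])/d[2]
def proj(f,X):
    p=np.array(f["K"])@(np.array(f["R"])@np.array(X)+np.array(f["t"])); return p[:2]/p[2]
E
python3 - <<'E'
from h import *
import pickle
F={n:bot.grab_frame(n) for n in("top","scene")}
pickle.dump(F,open("f0.pkl","wb"))
for n,f in F.items():
    cv2.imwrite(f"pics/{n}0.png",f["color"]); print(n,(-np.array(f["R"]).T@np.array(f["t"])).round(),f["K"][0][0])
print(bot.state())
E
```

```text
top [543.  14. 775.] 591.4700962219919
scene [1018.  -77.  573.] 554.7018236194956
{'time_s': 0.1, 'joints': array([ 1.15711246e+00,  2.64664046e-01,  1.60522683e+00,  3.80580813e-06,
        1.27370251e+00, -3.69123997e-02]), 'qd': array([ 9.29033789e-04, -1.24224162e-03, -4.38760066e-03,  1.07246384e-03,
       -4.64416366e-04, -2.00588713e-07]), 'joint_efforts': array([ 1.98190264e-04, -5.03623223e+01, -3.58070254e+01,  7.30576878e-02,
        2.32216017e-02, -5.50584627e-05]), 'ee_pos': array([248.11122149, 627.09594059, 254.5274798 ]), 'orientation': array([[ 3.67920552e-01,  9.29856879e-01, -8.07597098e-04],
       [ 9.29855080e-01, -3.67921431e-01, -1.83050065e-03],
       [-1.99923590e-03, -7.74694528e-05, -9.99997999e-01]]), 'ft_force': array([0.38833483, 0.16094026, 0.03956942]), 'wrist_torque': array([-0.00653326, -0.00389973,  0.02417993]), 'grip_width': 87.87560898008141}
```

View pics/top0.png

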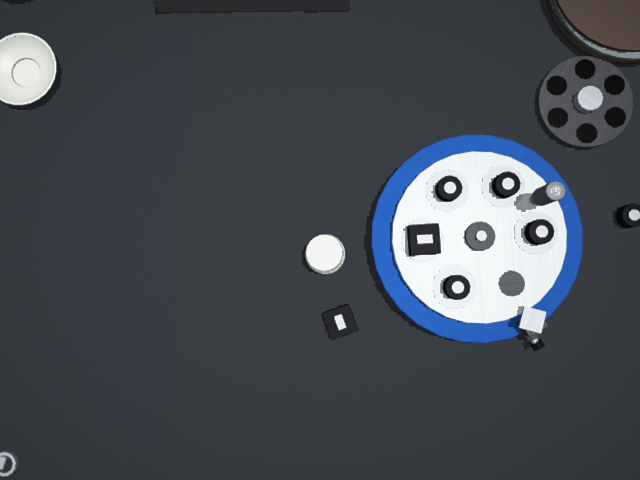

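View pics/scene0.png

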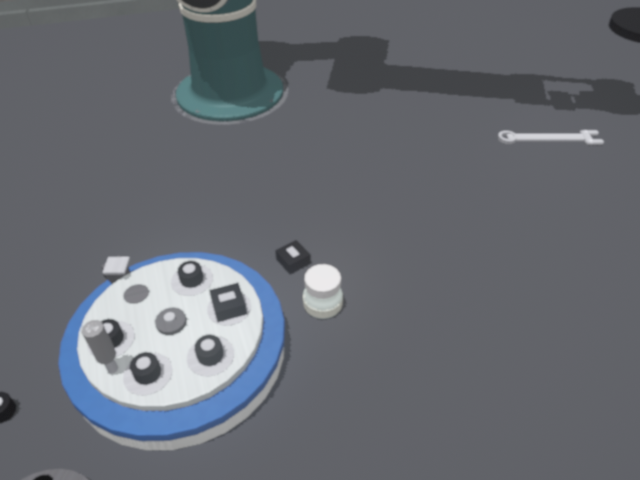

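The top view shows the plate with its hub at about (480,236). The square is at (424,239), the handle top at (555,190), the empty seat at (511,284), and the pointer bracket at (532,320) with its knob at (535,341). The scene view agrees.

```bash
python3 - <<'E'
from h import *
import pickle
f=pickle.load(open("f0.pkl","rb"))["top"]; im=f["color"]
hsv=cv2.cvtColor(im,cv2.COLOR_BGR2HSV)
m=cv2.inRange(hsv,(100,120,60),(130,255,255))
c=max(cv2.findContours(m,0,2)[0],key=cv2.contourArea)
e=cv2.fitEllipse(cv2.convexHull(c)); print("ellipse",e)
for z in(30,36,42):
    P=np.array([ray(f,*p[0],z)[:2] for p in cv2.convexHull(c)],np.float32)
    print(z,cv2.minEnclosingCircle(P))
A=ray(f,480,236,67)
print("hub",A)
for n,u,v,z in(("square",424,239,75),("sqlabel",425,239,75),("handletop",555.5,190,128),("empty",511.5,283.5,54),("ptr",532,320,69),("knob",535,341,40)):
    X=ray(f,u,v,z); d=(X-A)[:2]; print(n,X.round(1),np.hypot(*d).round(1),np.degrees(np.arctan2(d[1],d[0])).round(1))
E
```

```text
ellipse ((476.481201171875, 238.31082153320312), (208.9638214111328, 213.12030029296875), 111.16889190673828)
30 ((597.9701538085938, -148.52276611328125), 131.633544921875)
36 ((597.5252075195312, -147.21795654296875), 130.5737762451172)
42 ((597.0802612304688, -145.91310119628906), 129.5139923095703)
hub [ 596.31230035 -145.71463005   67.        ]
square [591.5 -78.7  75. ] 67.2 94.1
sqlabel [591.5 -79.9  75. ] 66.0 94.2
handletop [ 642.5 -213.1  128. ] 81.7 -55.6
empty [ 540.6 -185.7   54. ] 68.6 -144.4
ptr [ 498.4 -204.7   69. ] 114.3 -148.9
knob [ 471.4 -217.    40. ] 143.8 -150.3
```

{"op": "apply_moves", "data": {
  "motion": [-42,45,0,0,60,-42,45,0,0,60,-42,45,0,0,60,-42,45,0,0,60,-42,45,0,0,60],
  "force": 25
}}

```text
time_s: 0.72
ee_pos: [380.4, 346.0, 251.2]
orientation: [[0.36, 0.933, -0.003], [0.933, -0.36, -0.005], [-0.006, -0.001, -1.0]]
ft_force: [0.6, -0.4, 0.4]
grip_width: 60.2
```

{"op": "apply_moves", "data": {
  "motion": [-42,45,0,0,60,-42,45,0,0,60,-42,45,0,0,60,-42,45,0,0,60,-42,45,0,0,60]
}}

```text
time_s: 1.35
ee_pos: [514.0, 63.5, 251.1]
orientation: [[0.359, 0.933, -0.003], [0.933, -0.359, -0.005], [-0.006, -0.001, -1.0]]
ft_force: [0.3, 0.8, 0.2]
grip_width: 60.0
```

{"op": "apply_moves", "data": {
  "motion": [-42,44,10,0,60,-42,44,10,0,60,-42,44,10,0,60,-42,44,10,0,60,-42,44,10,0,60]
}}

```text
time_s: 1.98
ee_pos: [643.6, -216.4, 201.0]
orientation: [[0.361, 0.933, -0.002], [0.933, -0.361, -0.003], [-0.004, -0.0, -1.0]]
ft_force: [0.8, 0.3, 0.3]
grip_width: 60.5
```

```bash
python3 - <<'E'
from h import *
import pickle
f=bot.grab_frame("wrist"); im=f["color"]; g=bot.grab_frame("top"); s=bot.state()
pickle.dump((f,g),open("f1.pkl","wb"))
print(s["ee_pos"],s["qd"].round(3),"cam",(-np.array(f["R"]).T@np.array(f["t"])).round())
print("pred handle px",proj(f,[642,-213,128]),"tcp",proj(f,s["ee_pos"]))
cv2.imwrite("pics/w1.png",im)
E
```

```text
[ 643.65005651 -219.81191485  198.86333161] [ 0.056 -0.057  0.053  0.049  0.048  0.04 ] cam [ 572. -188.  330.]
pred handle px [329.48151503 260.25322872] tcp [316.32179474 330.92638081]
```

View pics/w1.png

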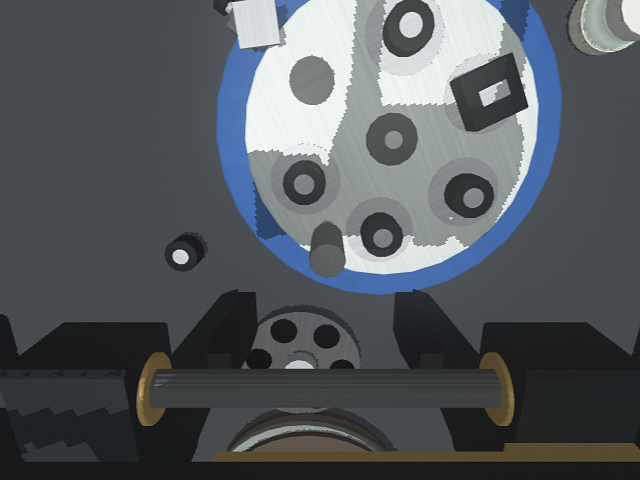

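The handle's top is at (327,258), matching the prediction. The hub is at (392,139), the square at (489,92), the empty seat at (312,80) and the bracket at (258,22).

```bash
python3 - <<'E'
from h import *
import pickle
f=pickle.load(open("f1.pkl","rb"))[0]
A=ray(f,393,139.5,67); print("hub",A)
for n,u,v,z in(("square",494,93,75),("handletop",327,261,128),("empty",312,80,54),("ptr",258,22,69)):
    X=ray(f,u,v,z); d=(X-A)[:2]; print(n,X.round(1),np.hypot(*d).round(1),np.degrees(np.arctan2(d[1],d[0])).round(1))
s=bot.state(); print(s["ee_pos"],s["qd"].round(3))
E
```

```text
hub [ 596.72735285 -148.78057816   67.        ]
square [591.9 -81.   75. ] 68.0 94.1
handletop [ 641.9 -214.5  128. ] 79.8 -55.5
empty [ 540.4 -186.5   54. ] 67.7 -146.2
ptr [ 499.1 -205.5   69. ] 112.9 -149.8
[ 643.65005651 -219.81191485  198.86333161] [ 0.056 -0.057  0.053  0.049  0.048  0.04 ]
```

{"op": "apply_moves", "data": {
  "motion": [5,-4,30,0,60,0,0,30,0,60,0,0,28,0,60,0,0,0,0,60]
}}

```text
time_s: 2.58
ee_pos: [639.8, -213.1, 107.0]
orientation: [[0.367, 0.93, -0.007], [0.93, -0.367, -0.002], [-0.005, -0.006, -1.0]]
ft_force: [0.5, 0.2, -0.4]
grip_width: 59.8
```

{"op": "apply_moves", "data": {
  "motion": [1,2,0,0,15,0,0,0,0,15,0,0,0,0,15,0,0,0,0,15,0,0,0,0,15],
  "force": 25
}}

```text
time_s: 3.2
ee_pos: [644.4, -213.5, 111.7]
orientation: [[0.366, 0.93, -0.001], [0.93, -0.366, -0.006], [-0.006, 0.001, -1.0]]
ft_force: [1.4, 1.2, -3.8]
grip_width: 21.5
```

```bash
cat > arc.py <<'E'
from h import *
import sys
A=np.array([596.5,-147.])
s=bot.state(); p=s["ee_pos"]; R=s["orientation"]
d=p[:2]-A; a=np.arctan2(d[1],d[0]); print("now ang",np.degrees(a).round(1),"r",np.hypot(*d).round(1),p.round(1),s["ft_force"].round(1),s["grip_width"].round(1))
step=np.radians(float(sys.argv[1])); q=p.copy()
for k in range(5):
    t=a+step*(k+1); n=np.array([*(A+80.5*np.array([np.cos(t),np.sin(t)])),109.]); print((R.T@(n-q)).round(1)); q=n
E
python3 arc.py 8
```

```text
Traceback (most recent call last):
  File "arc.py", line 5, in <module>
    d=p[:2]-A; a=np.arctan2(d[1],d[0]); print("now ang",np.degrees(a).round(1),"r",np.hypot(*d).round(1),p.round(1),s["ft_force"].round(1),s["grip_width"].round(1))
                                                                                                                                           ^^^^^^^^^^^^^^^^^^^^^
AttributeError: 'float' object has no attribute 'round'
```

```bash
sed -i 's/s\["grip_width"\].round(1)/s["grip_width"]/' arc.py; python3 arc.py 8
```

```text
now ang -54.2 r 81.9 [ 644.4 -213.5  111.7] [ 1.4  1.2 -3.8] 21.50383700701971
[10.6  4.2  2.7]
[10.5  4.  -0.1]
[11.   2.5 -0.1]
[11.2  0.9 -0.1]
[11.2 -0.6 -0.1]
```

{"op": "apply_moves", "data": {
  "motion": [10.5,4,2,0,15,10.5,4,0,0,15,11,2.5,0,0,15,11,1,0,0,15,11,-0.5,0,0,15]
}}

```text
time_s: 3.82
ee_pos: [673.1, -174.5, 111.7]
orientation: [[0.368, 0.93, -0.005], [0.93, -0.368, -0.017], [-0.018, 0.002, -1.0]]
ft_force: [-0.1, -2.3, -0.8]
grip_width: 21.4
```

```bash
python3 arc.py 8
```

```text
now ang -19.7 r 81.4 [ 673.1 -174.5  111.7] [-0.1 -2.3 -0.8] 21.425289374990587
[11.2 -2.   2.5]
[10.9 -2.7 -0.2]
[10.4 -4.2 -0.2]
[ 9.7 -5.6 -0.2]
[ 8.9 -6.9 -0.2]
```

Turning well with low force.

{"op": "apply_moves", "data": {
  "motion": [11,-2,2,0,15,11,-2.5,0,0,15,10.5,-4,0,0,15,9.5,-5.5,0,0,15,9,-7,0,0,15]
}}

```text
time_s: 4.45
ee_pos: [672.1, -119.4, 111.6]
orientation: [[0.367, 0.93, -0.006], [0.93, -0.367, -0.024], [-0.024, 0.003, -1.0]]
ft_force: [-1.1, -9.9, 0.2]
grip_width: 21.5
```

```bash
python3 arc.py 9
```

```text
now ang 20.1 r 80.5 [ 672.1 -119.4  111.6] [-1.1 -9.9  0.2] 21.4841944724836
[ 8.8 -9.1  2.4]
[  7.2 -10.4  -0.2]
[  5.5 -11.4  -0.2]
[  3.7 -12.1  -0.1]
[  1.7 -12.5  -0.1]
```

{"op": "apply_moves", "data": {
  "motion": [9,-9,2,0,15,7,-10.5,0,0,15,5.5,-11.5,0,0,15,3.5,-12,0,0,15,0,0,0,0,15]
}}

```text
time_s: 5.08
ee_pos: [640.6, -80.9, 111.5]
orientation: [[0.365, 0.931, -0.004], [0.931, -0.365, -0.031], [-0.03, 0.008, -1.0]]
ft_force: [-5.0, -3.0, 3.4]
grip_width: 21.1
```

```bash
python3 arc.py 4
```

```text
now ang 56.3 r 79.4 [640.6 -80.9 111.5] [-5.  -3.   3.4] 21.091093710400063
[ 2.1 -5.3  2.4]
[ 0.6 -5.6 -0.1]
[ 0.2 -5.6 -0.1]
[-0.2 -5.6 -0. ]
[-0.6 -5.6 -0. ]
```

{"op": "apply_moves", "data": {
  "motion": [2,-5,0,0,15,0.5,-3.5,0,0,15,0,0,0,0,15,0,0,0,0,15]
}}

```text
time_s: 5.58
ee_pos: [632.4, -76.3, 111.5]
orientation: [[0.363, 0.932, -0.004], [0.931, -0.363, -0.033], [-0.033, 0.008, -0.999]]
ft_force: [-1.8, -4.1, 1.8]
grip_width: 21.5
```

```bash
python3 arc.py 4|head -1; python3 - <<'E'
from h import *
cv2.imwrite("pics/s2.png",bot.grab_frame("scene")["color"][220:460,40:340].repeat(2,0).repeat(2,1))
E
```

```text
now ang 63.1 r 79.3 [632.4 -76.3 111.5] [-1.8 -4.1  1.8] 21.485239174774076
```

View pics/s2.png

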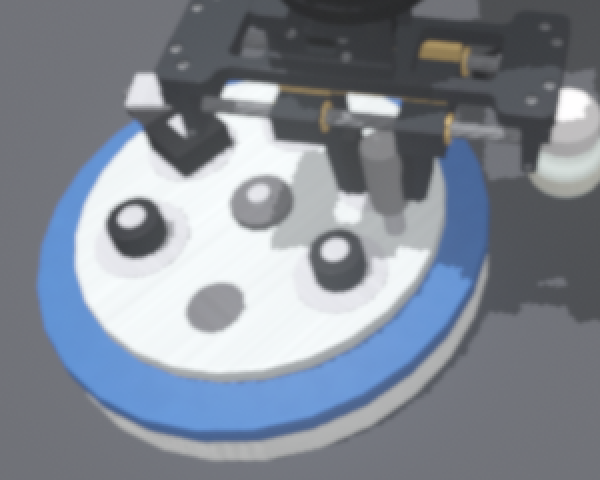

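The square specimen (crop about (190,145)) stands beside the pointer bracket at (145,90), and the handle is still gripped. I'll release it and rise straight up.

{"op": "apply_moves", "data": {
  "motion": [0,0,0,0,60,0,0,0,0,60,0,0,0,0,60,0,0,0,0,60,0,0,-15,0,60]
}}

```text
time_s: 6.25
ee_pos: [631.7, -73.0, 124.5]
orientation: [[0.363, 0.932, -0.008], [0.931, -0.363, -0.03], [-0.03, 0.004, -1.0]]
ft_force: [0.7, -0.5, 0.1]
grip_width: 60.1
```

{"op": "apply_moves", "data": {
  "motion": [0,0,-40,0,60,0,0,-40,0,60,0,0,-40,0,60,40,40,0,0,60,40,40,0,0,60]
}}

```text
time_s: 6.88
ee_pos: [737.8, -24.8, 256.5]
orientation: [[0.366, 0.93, 0.002], [0.93, -0.366, -0.03], [-0.028, 0.013, -1.0]]
ft_force: [-0.1, -0.3, 0.5]
grip_width: 59.5
```

{"op": "apply_moves", "data": {
  "motion": [40,0,-20,0,60,50,0,0,0,60,50,0,0,0,60,50,0,0,0,60,0,0,0,0,60]
}}

```text
time_s: 7.5
ee_pos: [813.5, 159.6, 278.4]
orientation: [[0.366, 0.93, 0.01], [0.93, -0.366, -0.029], [-0.023, 0.02, -1.0]]
ft_force: [-0.3, -0.1, -0.5]
grip_width: 60.0
```

```bash
python3 - <<'E'
from h import *
import pickle
f=bot.grab_frame("top"); pickle.dump(f,open("f2.pkl","wb")); s=bot.state(); print(s["time_s"],s["ee_pos"],s["ft_force"])
cv2.imwrite("pics/t3.png",cv2.resize(f["color"][120:360,360:600],(600,600),interpolation=cv2.INTER_CUBIC))
E
```

```text
7.55 [813.41603232 157.39294972 279.02709768] [ 0.21565392 -1.10559895  0.45450945]
```

View pics/t3.png

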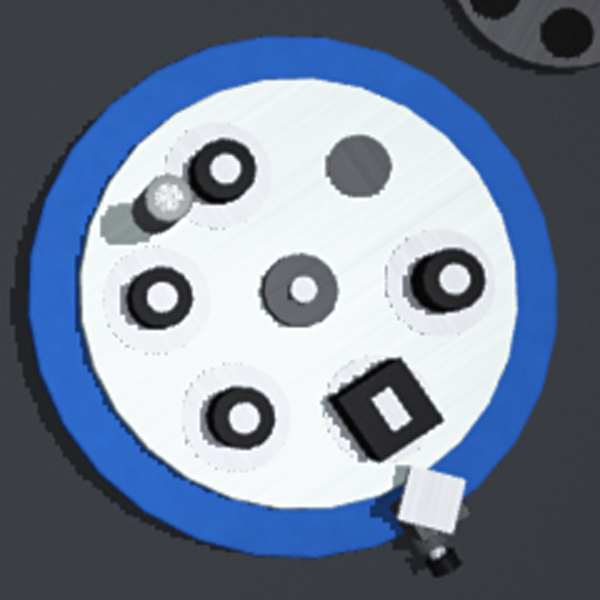

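The square's top is at about (391,408) in the crop, next to the bracket at (432,500). The handle, at (168,199), is released. Next I'll check the angles.

```bash
python3 - <<'E'
from h import *
import pickle
f0=pickle.load(open("f2.pkl","rb")); f=bot.grab_frame("top")
print("diff since",cv2.absdiff(f["color"],f0["color"])[120:360,360:600].max())
A=np.array([596.5,-146.5])
for n,u,v,z in(("square",391,408,75),("handle",168,199,128),("empty",358,166,54),("r1",455,280,75),("r2",244,418,75),("r3",163,297,75),("r4",226,170,75),("ptr69",432,500,69),("ptr80",432,500,80),("ptr95",432,500,95),("knob",442,558,35),("knob20",442,558,20)):
    X=ray(f,360+u/2.5,120+v/2.5,z); d=X[:2]-A; print(n,X.round(1),np.hypot(*d).round(1),np.degrees(np.arctan2(d[1],d[0])).round(1))
g=bot.grab_frame("scene")["color"][240:300,80:160]
cv2.imwrite("pics/s3.png",cv2.resize(g,(800,600),interpolation=cv2.INTER_CUBIC))
E
```

```text
diff since 5
square [ 541.  -185.5   75. ] 67.8 -144.9
handle [631.  -75.1 128. ] 79.3 64.2
empty [ 657.9 -176.8   54. ] 68.5 -26.2
r1 [ 601.1 -215.5   75. ] 69.2 -86.2
r2 [ 535.5 -117.7   75. ] 67.5 154.8
r3 [591.8 -80.1  75. ] 66.6 94.1
r4 [ 652.3 -109.6   75. ] 66.9 33.5
ptr69 [ 498.5 -205.7   69. ] 114.5 -148.9
ptr80 [ 499.1 -202.2   80. ] 112.2 -150.2
ptr95 [ 500.1 -197.6   95. ] 109.1 -152.1
knob [ 468.3 -220.7   35. ] 148.1 -149.9
knob20 [ 466.8 -225.4   20. ] 151.9 -148.7
```

View pics/s3.png

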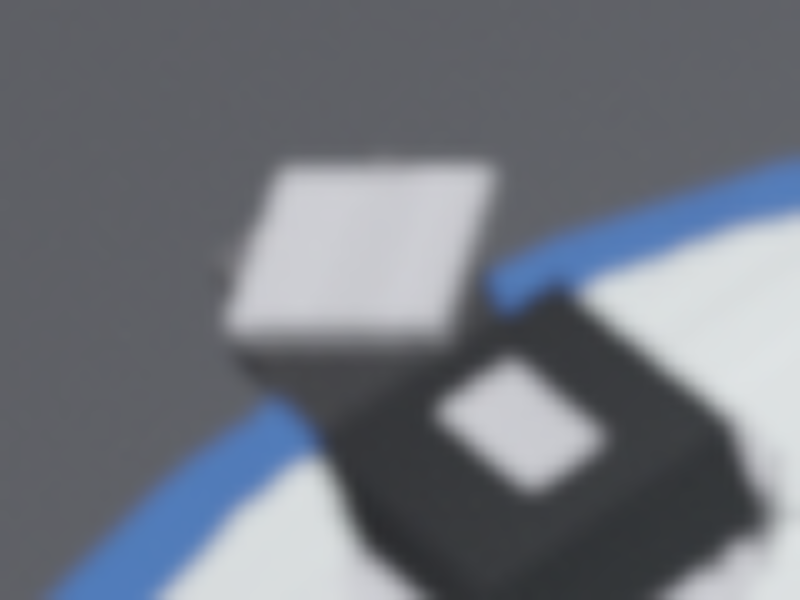

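The plate is still, and every specimen angle matches its stop angle before the turn (94.1, 33.5, 154.8 and so on). The bracket reads about 4° off the square, though, so I'll look at it from directly above.

{"op": "apply_moves", "data": {
  "motion": [-55,-10,0,0,60,-55,-10,0,0,60,-55,-10,0,0,60,-55,-10,0,0,60,-55,-10,0,0,60]
}}

```text
time_s: 8.28
ee_pos: [658.0, -94.0, 286.4]
orientation: [[0.374, 0.927, 0.012], [0.927, -0.374, -0.033], [-0.027, 0.023, -0.999]]
ft_force: [0.8, -0.4, 0.9]
grip_width: 59.9
```

{"op": "apply_moves", "data": {
  "motion": [-55,-10,0,0,60,-55,-10,0,0,60,-55,-10,0,0,60,0,0,0,0,60,0,0,0,0,60]
}}

```text
time_s: 8.9
ee_pos: [556.0, -249.9, 294.8]
orientation: [[0.39, 0.921, 0.015], [0.92, -0.389, -0.038], [-0.029, 0.029, -0.999]]
ft_force: [-0.0, -0.1, -1.2]
grip_width: 59.8
```

```bash
python3 - <<'E'
from h import *
import pickle
f=bot.grab_frame("wrist"); pickle.dump(f,open("f3.pkl","wb"))
print((-np.array(f["R"]).T@np.array(f["t"])).round())
im=f["color"].copy(); p=proj(f,[498,-205,69]); print(p)
x,y=[int(max(0,v)) for v in (p[0]-130,p[1]-100)]; print(x,y)
cv2.imwrite("pics/w4.png",cv2.resize(im[y:y+200,x:x+260],None,fx=3,fy=3,interpolation=cv2.INTER_CUBIC))
E
```

```text
[ 483. -215.  421.]
[352.8632915 125.1828073]
222 25
```

View pics/w4.png

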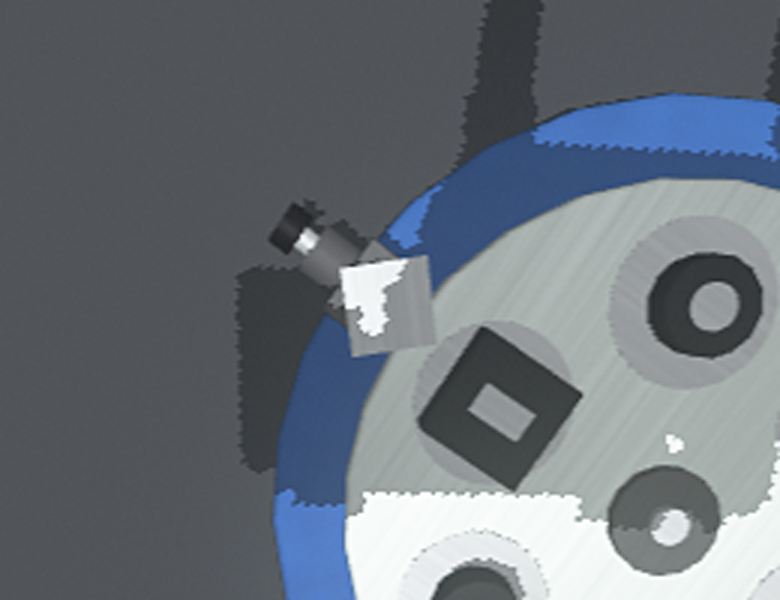

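The wrist view shows a light tag covering the pointer finger at crop (388,305). The knob and stem are at (292,228) to (335,260), the square's top is centred at (500,408) and the hub is at (664,520). I'll triangulate the bracket and knob across the two views.

```bash
python3 - <<'E'
from h import *
import pickle
T=pickle.load(open("f2.pkl","rb")); W=pickle.load(open("f3.pkl","rb")); S=bot.grab_frame("scene")
def P(f): return np.array(f["K"])@np.c_[np.array(f["R"]),np.array(f["t"])]
wp=lambda u,v:(222+u/3,25+v/3); tp=lambda u,v:(360+u/2.5,120+v/2.5)
def tri(a,b,fa=W,fb=T):
    X=cv2.triangulatePoints(P(fa),P(fb),np.array(a,float),np.array(b,float)).ravel(); return X[:3]/X[3]
pts={"hub":((670,525),(303,289)),"sq":((501,411),(391,408)),"tag":((389,305),(432,500)),"knobend":((288,227),(444,562)),"silver":((308,241),(436,551)),"barA":((375,241),(466,511)),"barB":((330,303),(385,513)) }
A=np.array([596.5,-146.5])
for n,(a,b) in pts.items():
    X=tri(wp(*a),tp(*b)); d=X[:2]-A
    print(n,X.round(1),np.hypot(*d).round(1),np.degrees(np.arctan2(d[1],d[0])).round(1))
H=ray(W,*wp(666,521),67)[:2]; print("wrist hub",H)
for n,u,v,z in(("sq",501,411,75),("tag69",389,305,69),("tag110",389,305,110),("knob25",290,228,25),("stem25",335,260,25)):
    X=ray(W,*wp(u,v),z); d=X[:2]-H; print(n,X.round(1),np.hypot(*d).round(1),np.degrees(np.arctan2(d[1],d[0])).round(1))
cv2.imwrite("pics/t5.png",cv2.resize(T["color"][295:355,500:580],(800,600),interpolation=cv2.INTER_CUBIC))
E
```

```text
hub [ 597.1 -147.7   64.7] 1.3 -64.0
sq [ 541.  -186.3   72. ] 68.3 -144.3
tag [ 498.5 -206.3   67.1] 114.8 -148.6
knobend [ 464.4 -227.6   16.2] 155.0 -148.5
silver [ 470.4 -222.8   19.3] 147.4 -148.8
barA [ 491.9 -206.2  111.7] 120.5 -150.3
barB [ 486.1 -222.9  -65.1] 134.2 -145.3
wrist hub [ 594.91787539 -149.06602827]
sq [ 540.5 -186.6   75. ] 66.1 -145.4
tag69 [ 498.8 -206.5   69. ] 112.0 -149.2
tag110 [ 496.9 -207.4  110. ] 114.0 -149.2
knob25 [ 465.1 -226.8   25. ] 151.3 -149.1
stem25 [ 480.3 -216.8   25. ] 133.2 -149.4
```

View pics/t5.png

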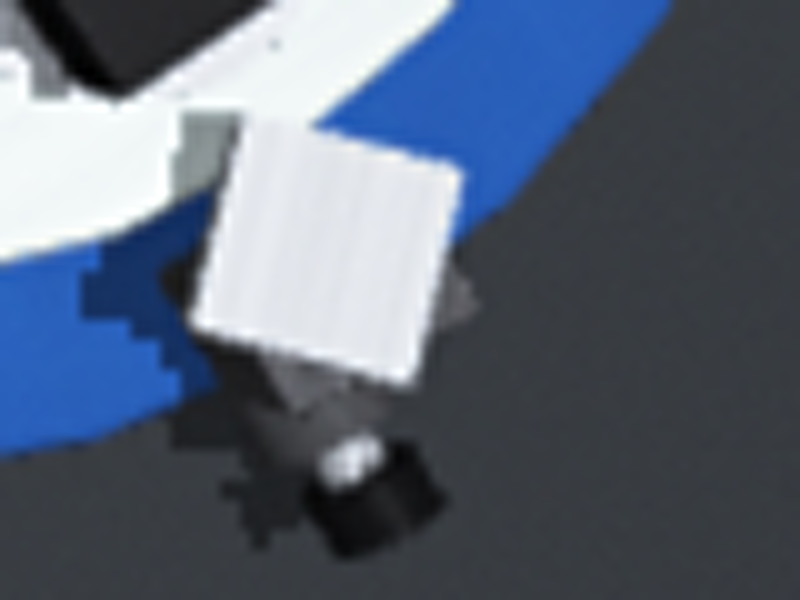

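The tag and knob lie at about −149°, while the plate's seats give −145.7° for the square. I need to know whether the plate rests truly in its stop. I'll regrip the handle, pull the plate back about 10°, let go, and see where it settles on its own.

{"op": "apply_moves", "data": {
  "motion": [49,0,10,0,60,49,0,20,0,60,49,0,20,0,60,48,0,20,0,60,0,0,0,0,60]
}}

```text
time_s: 9.62
ee_pos: [638.4, -60.8, 217.0]
orientation: [[0.381, 0.924, 0.018], [0.924, -0.381, -0.039], [-0.029, 0.031, -0.999]]
ft_force: [-0.2, -0.7, -0.9]
grip_width: 59.9
```

```bash
python3 - <<'E'
from h import *
s=bot.state(); p=s["ee_pos"]; print(p,(s["orientation"].T@(np.array([631.3,-75.4,109])-p)).round(1))
E
```

```text
[638.41685217 -60.84025838 217.0397968 ] [-13.   -4.4 108.4]
```

{"op": "apply_moves", "data": {
  "motion": [-13,-4,10,0,60,0,0,32,0,60,0,0,32,0,60,0,0,30,0,60,0,0,0,0,60]
}}

```text
time_s: 10.25
ee_pos: [630.0, -80.2, 112.3]
orientation: [[0.381, 0.924, 0.02], [0.924, -0.38, -0.041], [-0.031, 0.034, -0.999]]
ft_force: [-0.3, -0.1, 0.5]
grip_width: 59.7
```

```bash
python3 - <<'E'
from h import *
s=bot.state(); p=s["ee_pos"]; print(p,s["ft_force"],(s["orientation"].T@(np.array([631.3,-75.4,109])-p)).round(1))
E
```

```text
[629.98129556 -80.19472478 112.3266338 ] [-0.28286259 -0.1107952   0.53929455] [ 5.  -0.7  3.2]
```

{"op": "apply_moves", "data": {
  "motion": [5,0,0,0,15,0,0,0,0,15,0,0,0,0,15,0,0,0,0,15]
}}

```text
time_s: 10.75
ee_pos: [634.6, -77.3, 117.7]
orientation: [[0.383, 0.924, 0.028], [0.923, -0.381, -0.043], [-0.029, 0.042, -0.999]]
ft_force: [-1.0, -2.5, -0.4]
grip_width: 22.0
```

{"op": "apply_moves", "data": {
  "motion": [0,7,0,0,15,-2,7,0,0,15,0,0,0,0,15,0,0,0,0,15]
}}

```text
time_s: 11.25
ee_pos: [646.5, -84.6, 117.7]
orientation: [[0.382, 0.924, 0.025], [0.923, -0.381, -0.042], [-0.03, 0.039, -0.999]]
ft_force: [-1.9, 0.9, 0.3]
grip_width: 21.2
```

```bash
python3 arc.py -4|head -1
```

```text
now ang 51.3 r 80.0 [646.5 -84.6 117.7] [-1.9  0.9  0.3] 21.174704939423513
```

{"op": "apply_moves", "data": {
  "motion": [0,0,0,0,80,0,0,0,0,80,0,0,0,0,80,0,0,0,0,80,0,0,-20,0,80]
}}

```text
time_s: 11.88
ee_pos: [645.8, -83.6, 137.4]
orientation: [[0.382, 0.924, 0.024], [0.924, -0.381, -0.042], [-0.03, 0.039, -0.999]]
ft_force: [0.6, -0.4, -0.4]
grip_width: 69.0
```

{"op": "apply_moves", "data": {
  "motion": [0,0,-45,0,80,0,0,-45,0,80,40,40,-20,0,80,40,40,0,0,80,50,30,0,0,80]
}}

```text
time_s: 12.5
ee_pos: [797.1, -2.1, 264.6]
orientation: [[0.387, 0.921, 0.036], [0.922, -0.385, -0.044], [-0.027, 0.05, -0.998]]
ft_force: [-0.4, -0.3, -0.1]
grip_width: 79.8
```

{"op": "apply_moves", "data": {
  "motion": [55,0,0,0,80,55,0,0,0,80,50,0,0,0,80,0,0,0,0,80,0,0,0,0,80]
}}

```text
time_s: 13.12
ee_pos: [864.3, 153.1, 268.3]
orientation: [[0.385, 0.922, 0.045], [0.923, -0.383, -0.043], [-0.022, 0.058, -0.998]]
ft_force: [-0.3, -0.3, 0.2]
grip_width: 79.6
```

```bash
python3 - <<'E'
from h import *
import pickle
f=bot.grab_frame("top"); s=bot.state(); print(s["time_s"],s["ee_pos"]); o=pickle.load(open("f2.pkl","rb"))
pickle.dump(f,open("f4.pkl","wb"))
cv2.imwrite("pics/t6.png",cv2.resize(f["color"][120:360,360:600],(600,600),interpolation=cv2.INTER_CUBIC))
for n,g in(("before",o["color"]),("after",f["color"])):
    y=cv2.cvtColor(g,cv2.COLOR_BGR2GRAY)[150:325,390:570]
    # dark blobs: black mounts
    m=cv2.inRange(y,0,60); N,_,st,ce=cv2.connectedComponentsWithStats(m)
    A=np.array([596.6,-147.5])
    for i in range(1,N):
        if 150<st[i,4]<2000:
            X=ray(f,ce[i,0]+390,ce[i,1]+150,68); d=X[:2]-A
            print(n,st[i,4],np.hypot(*d).round(1),np.degrees(np.arctan2(d[1],d[0])).round(1))
E
```

```text
13.175 [864.20217262 153.16868697 268.27777259]
before 526 127.6 -45.3
before 369 68.9 35.8
before 171 101.4 111.7
before 429 65.1 -85.7
before 330 69.9 94.1
before 877 66.5 -147.1
before 361 68.6 152.2
before 384 128.2 -134.9
before 217 132.8 134.1
after 516 127.4 -45.6
after 373 68.2 26.3
after 162 102.9 108.5
after 338 69.9 84.6
after 426 65.0 -96.1
after 864 66.8 -157.1
after 357 68.9 142.5
after 381 128.3 -134.9
after 220 132.9 134.1
```

View pics/t6.png

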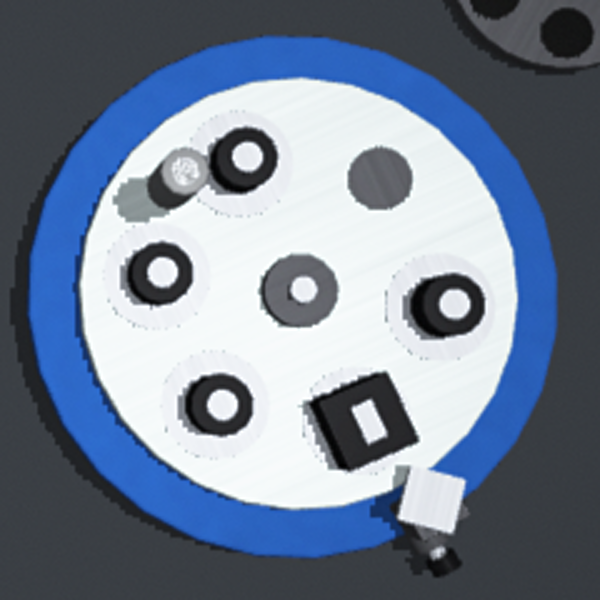

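The plate stayed where I left it, about 10° short, because friction holds it near the stop. So it has to be placed against the pointer itself. The light "tag" is really the finger: a diamond with one corner aimed at the axis. I'll measure its corners precisely in several views.

```bash
cat > meas.py <<'E'
from h import *
def tagpose(f,box,z=69,thr=200):
    # finger top: brightest near-white quad inside box
    x0,y0,x1,y1=box; y=cv2.cvtColor(f["color"],cv2.COLOR_BGR2GRAY)[y0:y1,x0:x1]
    m=cv2.inRange(y,thr,255); N,l,st,ce=cv2.connectedComponentsWithStats(m)
    i=1+np.argmax(st[1:,4]); c=max(cv2.findContours((l==i).astype(np.uint8),0,2)[0],key=cv2.contourArea)
    P=np.array([ray(f,*(p[0]+[x0,y0]),z)[:2] for p in c],np.float32)
    return cv2.minAreaRect(P),cv2.boxPoints(cv2.minAreaRect(P))
def dirs(f,pts,z=75):  # label centres of mounts in full-image px
    return [ray(f,*p,z)[:2] for p in pts]
E
python3 - <<'E'
from meas import *
import pickle
T=pickle.load(open("f4.pkl","rb")); A=np.array([596.6,-147.5])
ang=lambda X:(np.degrees(np.arctan2(X[1]-A[1],X[0]-A[0])).round(1),np.hypot(*(X-A)).round(1))
r,b=tagpose(T,(518,305,550,335)); print("top",r); 
for X in b: print(X,ang(X))
print("centre",ang(np.array(r[0])))
# wrist corners by eye in crop w4
W=pickle.load(open("f3.pkl","rb"))
H=ray(W,222+666/3,25+521/3,67)[:2]
for u,v in((340,268),(429,255),(437,344),(351,357)):
    X=ray(W,222+u/3,25+v/3,69)[:2]; d=X-H; print("w",X,np.degrees(np.arctan2(d[1],d[0])).round(1),np.hypot(*d).round(1))
# plate phase now from opposite pairs (t6 crop label centres)
L=lambda u,v:ray(T,360+u/2.5,120+v/2.5,75)[:2]
sq,r4,r1,r3=L(369,422),L(247,157),L(455,305),L(163,272)
for a,c in((sq,r4),(r1,r3)): d=c-a; print("mid",(a+c)/2,np.degrees(np.arctan2(d[1],d[0])).round(1))
E
```

```text
top ((501.81011962890625, -202.22360229492188), (32.44529342651367, 29.151771545410156), 76.76748657226562)
[ 483.90784 -214.67905] (np.float64(-149.2), np.float64(131.2))
[ 512.2856  -221.35199] (np.float64(-138.8), np.float64(112.1))
[ 519.7124  -189.76816] (np.float64(-151.2), np.float64(87.7))
[ 491.33466 -183.09521] (np.float64(-161.3), np.float64(111.1))
centre (np.float64(-150.0), np.float64(109.5))
w [ 483.24216457 -216.06094678] -149.0 130.2
w [ 490.16721294 -190.29213262] -158.5 112.6
w [ 515.02207327 -197.18790188] -148.9 93.3
w [ 508.42941586 -222.79605251] -139.6 113.7
mid [ 596.47712792 -147.40285314] 24.2
mid [ 596.49223247 -147.73303088] 84.0
```

The wrist view puts both the finger's tip and tail at −149.0° (radii 93 and 130 mm, as specified). The plate is at −155.9°, so it needs +6.9°, which puts the handle at about 61°. I'll regrip.

{"op": "apply_moves", "data": {
  "motion": [-50,-19,0,0,60,-50,-19,0,0,60,-50,-19,0,0,60,-50,-19,0,0,60,-50,-19,0,0,60]
}}

```text
time_s: 13.8
ee_pos: [673.6, -50.9, 269.0]
orientation: [[0.389, 0.92, 0.046], [0.921, -0.387, -0.044], [-0.023, 0.06, -0.998]]
ft_force: [-1.4, -0.6, 0.7]
grip_width: 60.2
```

{"op": "apply_moves", "data": {
  "motion": [-45,-18,10,0,60,0,0,20,0,60,0,0,0,0,60]
}}

```text
time_s: 14.18
ee_pos: [635.3, -94.4, 241.6]
orientation: [[0.398, 0.916, 0.05], [0.917, -0.396, -0.046], [-0.023, 0.064, -0.998]]
ft_force: [0.3, 0.4, -0.2]
grip_width: 59.9
```

```bash
cat > to.py <<'E'
from h import *
import sys
s=bot.state(); p=s["ee_pos"]; a=np.radians(float(sys.argv[1]))
print(s["time_s"],p.round(1),(s["orientation"].T@(np.array([596.5+80*np.cos(a),-147.5+80*np.sin(a),110])-p)).round(1),"ang",np.degrees(np.arctan2(p[1]+147.5,p[0]-596.5)).round(2),s["ft_force"].round(1))
E
python3 to.py 54.2
```

```text
14.175 [635.3 -94.4 241.6] [ 17.   -5.8 131.2] ang 53.82 [ 0.3  0.4 -0.2]
```

{"op": "apply_moves", "data": {
  "motion": [17,-6,30,0,60,0,0,15,0,60]
}}

```text
time_s: 14.42
ee_pos: [641.6, -78.5, 198.4]
orientation: [[0.398, 0.916, 0.056], [0.917, -0.396, -0.047], [-0.021, 0.07, -0.997]]
ft_force: [0.2, -0.2, -0.3]
grip_width: 59.8
```

```bash
python3 to.py 54.2
```

```text
14.425 [641.6 -78.5 198.4] [-1.3 -3.  88.4] ang 56.84 [ 0.2 -0.2 -0.3]
```

{"op": "apply_moves", "data": {
  "motion": [-1,-3,30,0,60,0,0,30,0,60,0,0,25,0,60,0,0,0,0,60]
}}

```text
time_s: 14.92
ee_pos: [647.3, -81.7, 112.5]
orientation: [[0.394, 0.917, 0.059], [0.919, -0.392, -0.048], [-0.021, 0.073, -0.997]]
ft_force: [-0.4, 0.6, -0.2]
grip_width: 60.0
```

```bash
python3 to.py 54.2
```

```text
14.925 [647.3 -81.7 112.5] [-2.3 -3.5  2.3] ang 52.32 [-0.4  0.6 -0.2]
```

{"op": "apply_moves", "data": {
  "motion": [-2,-3.5,0,0,60,0,0,0,0,15,0,0,0,0,15,0,0,0,0,15,0,0,0,0,15]
}}

```text
time_s: 15.55
ee_pos: [646.1, -83.7, 117.8]
orientation: [[0.393, 0.917, 0.065], [0.919, -0.39, -0.052], [-0.022, 0.081, -0.996]]
ft_force: [-4.5, -12.5, 1.5]
grip_width: 22.0
```

```bash
python3 to.py 54.2; python3 to.py 61
```

```text
15.55 [646.1 -83.7 117.8] [ 0.1 -3.6  7.5] ang 52.14 [ -4.5 -12.5   1.5]
15.55 [646.1 -83.7 117.8] [  1.6 -12.9   6.7] ang 52.14 [ -4.5 -12.5   1.5]
```

{"op": "apply_moves", "data": {
  "motion": [1,-5,2,0,15,0.5,-3.5,0,0,15,0,0,0,0,15,0,0,0,0,15]
}}

```text
time_s: 16.05
ee_pos: [640.8, -81.0, 117.8]
orientation: [[0.393, 0.917, 0.07], [0.919, -0.39, -0.055], [-0.023, 0.086, -0.996]]
ft_force: [-0.9, -0.8, 0.9]
grip_width: 21.2
```

```bash
python3 to.py 61
```

```text
16.05 [640.8 -81.  117.8] [ 1.2 -7.1  7.2] ang 56.34 [-0.9 -0.8  0.9]
```

Now at 56.3°, and the target is 58.9°, about 3.6 mm more.

{"op": "apply_moves", "data": {
  "motion": [0,-4,0,0,15,0,0,0,0,15,0,0,0,0,15]
}}

```text
time_s: 16.42
ee_pos: [637.3, -78.9, 117.8]
orientation: [[0.393, 0.917, 0.071], [0.919, -0.39, -0.054], [-0.022, 0.087, -0.996]]
ft_force: [-0.7, -0.2, 1.6]
grip_width: 21.3
```

```bash
python3 to.py 61
```

```text
16.425 [637.3 -78.9 117.8] [ 0.7 -3.1  7.6] ang 59.25 [-0.7 -0.2  1.6]
```

{"op": "apply_moves", "data": {
  "motion": [0,0,0,0,60,0,0,0,0,60,0,0,0,0,60,0,0,0,0,60,0,0,-20,0,60]
}}

```text
time_s: 17.05
ee_pos: [633.5, -77.4, 135.1]
orientation: [[0.393, 0.917, 0.065], [0.919, -0.39, -0.054], [-0.024, 0.08, -0.996]]
ft_force: [-0.4, -0.5, 0.8]
grip_width: 60.2
```

{"op": "apply_moves", "data": {
  "motion": [0,0,-45,0,60,0,0,-45,0,60,40,40,-20,0,60,40,40,0,0,60,50,30,0,0,60]
}}

```text
time_s: 17.68
ee_pos: [780.5, 4.0, 266.8]
orientation: [[0.397, 0.915, 0.075], [0.917, -0.394, -0.055], [-0.021, 0.091, -0.996]]
ft_force: [0.0, 0.0, 0.3]
grip_width: 59.9
```

{"op": "apply_moves", "data": {
  "motion": [55,0,0,0,60,55,0,0,0,60,50,0,0,0,60,0,0,0,0,60,0,0,0,0,60]
}}

```text
time_s: 18.3
ee_pos: [849.4, 158.0, 271.9]
orientation: [[0.396, 0.915, 0.084], [0.918, -0.392, -0.054], [-0.016, 0.099, -0.995]]
ft_force: [0.0, -0.5, 0.1]
grip_width: 59.8
```

```bash
python3 - <<'E'
from h import *
import pickle
f=bot.grab_frame("top"); s=bot.state(); print(s["time_s"],s["ee_pos"]); A=np.array([596.6,-147.5])
F={"f2":pickle.load(open("f2.pkl","rb")),"f4":pickle.load(open("f4.pkl","rb")),"now":f}
pickle.dump(f,open("f5.pkl","wb"))
for n,g in F.items():
    y=cv2.cvtColor(g["color"],cv2.COLOR_BGR2GRAY)[150:325,390:570]
    N,_,st,ce=cv2.connectedComponentsWithStats(cv2.inRange(y,0,60)); o=[]
    for i in range(1,N):
        X=ray(g,ce[i,0]+390,ce[i,1]+150,68); d=X[:2]-A
        if 300<st[i,4]<1000 and np.hypot(*d)<80: o.append(np.degrees(np.arctan2(d[1],d[0])).round(1))
    print(n,sorted(o))
g=bot.grab_frame("top")["color"]; print("still",cv2.absdiff(g,f["color"])[120:360,360:600].max())
cv2.imwrite("pics/t7.png",cv2.resize(f["color"][120:360,360:600],(600,600),interpolation=cv2.INTER_CUBIC))
E
```

```text
18.35 [849.29792107 158.04322311 271.90917228]
f2 [np.float64(-147.1), np.float64(-85.7), np.float64(35.8), np.float64(94.1), np.float64(152.2)]
f4 [np.float64(-157.1), np.float64(-96.1), np.float64(26.3), np.float64(84.6), np.float64(142.5)]
now [np.float64(-149.4), np.float64(-88.1), np.float64(33.6), np.float64(91.8), np.float64(150.0)]
still 5
```

View pics/t7.png

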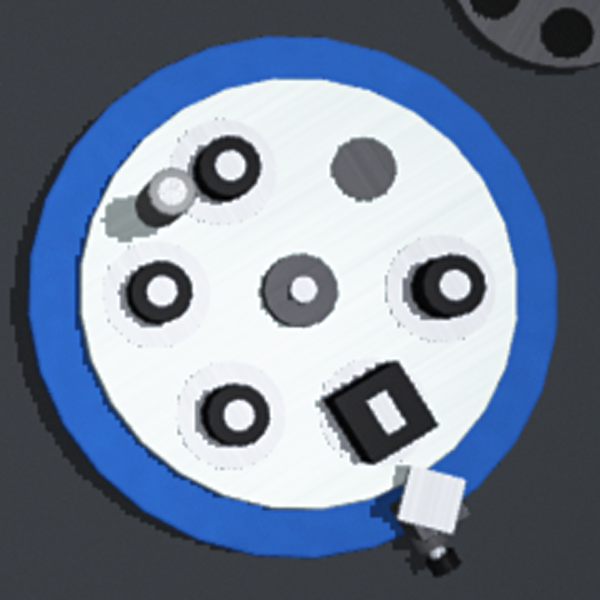

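The square (crop (386,412)) points at the finger tip and is within about 1° (1 mm) of the pointer radius. The plate is still and the arm is well clear, so I'll hand it in.

```bash
python3 -c "
from cell import bot
bot.job_done()"
```

```text
the job is handed in; nothing more can be done
```

I took the handle and turned the table about 120° counter-clockwise, so the square specimen now stands at the pointer. I then let go and moved the arm clear; the run took about 18.4 s of the 42 s allowed.

**Final position:** the last top view puts the square at about −148.2° and the pointer finger at −149.0°. That is roughly 1 mm off at the specimen, about what the measurement can resolve. Two pictures in a row showed the plate not moving. Grip and handling forces stayed under about 15 N at every check.

**What disagreed:**
- **First placement:** after the first release the square sat about 3° from the pointer, the same offset the seats had at the start.
- **Click stop:** as a test I pulled the plate back about 10° and released it. It stayed there instead of drawing itself into the stop. So I set the final position by lining the square up with the pointer, and I did not see the stop pull the plate in.

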